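# Tip the finished sample pots out of the tipping trough

### The arm

A 6-joint arm with a two-finger parallel gripper is mounted at the origin on a cart in front of the work surface, level with it; the furniture and walls round the work are solid. World frame = base frame: x ahead of the robot, y to its left, z up, the work surface at z = 0. Lengths are in m, angles in rad, forces in N, time in s.
With the tool pointing down it reaches from about 0.275 to 0.825 m from the base axis. Payload 4.9 kg.
Tool frame: the origin (TCP) lies at the very end of the fingers, on their centre line; the grasp point (between the pads) lies 19 mm behind it (manip.grasp_offset is the distance from the TCP to the grasp point, in m); z points along the fingers, y is the line along which they close (so a half turn about z gives the same grasp; the last joint's range is limited). The gripper opens to 85 mm and grips with 20 to 120 N. Pads are 22 mm wide; open, the fingers measure 114 mm over their backs; the gripper's body (76 mm by 85 mm) begins 54 mm behind the grasp point. The pads swing forward as they close: fully open they stand 13 mm farther back than shut.
Start: joints at [-1.24, 0.326, -0.193, 1.052, 0, 1.437], TCP at [0.247, -0.492, 0.231] pointing down, gripper open.
Joint ranges: [-2.65, 2.65], [-0.97, 1.79], [-1.3, 1.35], [-1.93, 2.1], [-1.47, 1.37], [-3.14, 3.14]. Speed limits (rad/s): [2.57, 2.57, 3.14, 3.14, 3.14, 3.14].

### API

Orientations are given as a unit quaternion [w, x, y, z].
In Python, from station import manip gives the robot as it stands. The module is installed in compiled form; this text tells all that it offers.
- The arm moves only by the tool play_rows, never from a script. Its argument "motion" is a list of rows, each an object with "slide": the shift along the tool's x, y, z as a fraction of full scale, a list of three; "angular": the turn, a rotation vector about the tool's x, y, z as a fraction of full scale, a list of three; "fingers": the gripper command: -1 is shut, 1 is fully open, values between are in proportion. In form: [{"slide": [dx, dy, dz], "angular": [ax, ay, az], "fingers": fingers}, ...]. A call has 1 to 8 rows; each row shifts and turns the commanded pose from where the row before left it, along the tool's axes as they then stand; what a row does not reach is not made up. Full scale, the value 1, is 60 mm for a shift and 0.08 rad for a turn. A row lasts 1/8 s, in which the tool goes at most 62.5 mm and 10.7 degrees, less where a joint would pass 70% of its speed; a pose out of reach is approached as far as the arm can. A call with a number of a shift or a turn outside -1 to 1 is refused whole. A call with a gripper value outside its range is refused whole. The fingers move at their own pace and stop on an object; "newtons" is the grip in N (left out, the last holds). Time passes only in rows, so rows that do not move let the fingers close. It gives the time, the measured TCP pose, the force, the opening and the grip force at its end, in the units of the state.
- manip.get_obs(): the state, without advancing time (a new reading comes with each control period).
- manip.snapshot(name): name is "side" or "top" or "wrist"; returns a dict with "image" (384x512x3 uint8, red, green, blue), "mtx" (3x3 intrinsics, pixels), "dist_coeffs" ([k1, k2, p1, p2, k3] as OpenCV has them; the pictures are not rectified), "R" (3x3) and "t" (3): a world point X has camera coordinates R X + t. Camera axes: x right, y down, z forward; pixel columns grow to the right and rows downward; lengths in m; the calibration is good to about 2 mm. A picture is of the moment at which its call begins. There is no depth.
- manip.job_done(): hands the job in; it is judged then, once.
The state is a dict: "clock": time; "joint_pos": joint angles; "joint_velocities": joint speeds; "joint_torque": joint torques, N m; "eef_pos": TCP position; "orientation": TCP orientation; "force": force on the tool from outside, world axes, zero at the start; "wrist_torque": the same for the moment, N m; "grip_width": opening from 0.0 (shut) to 1.0 (fully open); "grip_force": force on a finger pad.
Only numpy, scipy, OpenCV 4.12 (cv2) and the standard library are available. Lean on these libraries where they do the work, as an engineer would, in place of code of your own. Each camera call takes 0.05 s, during which the arm holds its last target. There are 200 camera calls.

### The job

Slide the blue collecting box squarely up against the foot plate of the tipping trough, its low side under the spout. Then press the red tab down by feel until the trough bears on its trip and the stop bar at the spout drops, pressing no harder than that takes (more than 22 N bends the trip), and keep it down until all three sample pots have slid into the box. Let the trough back up gently until it is level, with the box still in place; do not touch the pots, do not let the trough fall back, and leave the things around it alone.

Things in the scene. Friction and masses are not known exactly. Their poses are not given: they have to be found in the camera images.
- stand: Stand of the tipping trough, fixed to the bench: grey foot plate 120 (x) x 267 (y) mm, top 10 mm over the bench, with two aluminium cheeks (x = +-36 to 43 mm, y within 35 mm, up to z = 118 mm). Origin on the bench right under the pivot; y axis points to the spout (nearly the robot's left), x away from the robot, z up. A tall computer case stands on the bench 60 mm or more behind it.
- pivot (a point): The trough's pivot, a level axis along the stand's x, 98 mm above the stand's origin. Under the trough, 79 mm from the pivot toward the spout, a brass trip post with a steel cap stands on the plate. Its height is set by hand, differs by up to 9 mm from one day to the next and is not measured.
- plate_edge (a point): Middle of the foot plate's straight edge on the spout side, top side, 92 mm from the stand's origin along y. The box is butted against this edge (face from 2 to 10 mm over the bench).
- trough (a joint): Tip angle of the steel trough, rad: 0 = level on its rubber rest, grows as the spout goes down. Tail-heavy: 1 to 4 N down at the tab tip it; let go, it falls back by itself (allowed: up to 2.5 rad/s). The rocker under the spout meets the trip post at 0.36 to 0.56 rad, by the post's setting. On the bare floor the pots slide from about 0.17 to 0.27 rad.
- spout (a point): Middle of the floor's edge at the trough's open end, 125 mm from the pivot, 12 mm above it. A brass stop bar, 36 mm wide, on a sprung rocker stands 16 mm above the floor here and holds the pots back; it sinks below the floor while the rocker is pressed fully on the trip post, and rises again when the trough is let up a few mm. Site axes tip with the trough; y out of the spout.
- trough_tail (a point): Middle of the floor's edge at the trough's closed end, 165 mm behind the pivot, 12 mm above it. The trough is open-topped, inside 56 mm wide, walls 40 mm high, of 3 mm sheet; level, its floor is 110 mm and its rims 150 mm over the bench.
- push_tab (a point): Centre of the top of the flat red tab, 36 (x) x 44 (y) mm, on the trough's rim near the spout, robot's side; x = -49, y = 96, z = 152 mm on the stand's axes when level; circles the pivot. Force down on it: 1 to 4 N as it swings, a jump to 5 to 10 N where the rocker meets the post, about the same for the next 7 to 11 mm while the bar goes down, then a hard bottom, bar fully down.
- box: Blue loose collecting box with a black liner, 120 (x) x 160 (y) mm, 0.5 kg, floor 5 mm thick. Origin: centre of the underside. The -y side is low (12 mm) and belongs under the spout; the sides are 30 to 50 mm and the back (+y) wall is 50 mm high. Pushed home, its origin is 172 mm from the stand's origin along the stand's y, at x = 0, axes parallel to the stand's.
- box_grip (a point): Middle of the box's grip rail, an upright blue bar with a black rubber band on top of the back wall: 56 mm along x, 12 mm thick along y, from 50 to 76 mm over the bench; this point is 66 mm over the bench, 78 mm from the box's origin along its y.
- pot_1: White sample pot with white screw cap, closed, 37 mm across, 34 mm high, 20 g, standing in the trough nearest its closed end. Origin: centre of the underside.
- pot_2: The same, the middle pot in the trough.
- pot_3: The same, the pot nearest the spout.
- timer: Bystander: white timer with buttons, 62 x 62 x 18 mm, on the bench on the robot's side of the stand. Origin: centre of the underside.
- note_block: Bystander: yellow note pad, 70 x 71 x 12 mm, on the robot's side of the stand. Origin: centre of the underside.
- dropper_oil: Bystander: small brown bottle with black cap, 30 mm across, 78 mm high, behind the stand. Origin: centre of the underside.
- tape_roll: Bystander: roll of tan tape lying flat, 68 mm across, 19 mm high, behind the box's place. Origin: centre of the underside.
Things that resemble listed ones, but are neither listed nor needed, are in the scene too. Leave any black look-alike of the pot_1 alone.

How it is judged:
On the way, in this order (a step that is already met when the one before it is completed fails the run):
1. the box stands squarely against the foot plate, low side under the spout, the trough still level (x of box in the frame of stand between -0.02 and 0.02 m and y of box in the frame of stand below 0.184 m and y of box_grip in the frame of stand above 0.222 m and angle between the y axis of box and the y axis of stand, either way round below 0.15 rad and angle between box's own z axis and vertical below 0.06 rad and value of joint trough below 0.05 rad), for 0.2 s.
2. the trough is tipped and all three pots have slid into the box (x of box in the frame of stand between -0.02 and 0.02 m and y of box in the frame of stand below 0.184 m and y of box_grip in the frame of stand above 0.222 m and angle between the y axis of box and the y axis of stand, either way round below 0.15 rad and angle between box's own z axis and vertical below 0.06 rad and x of pot_1 in the frame of box between -0.058 and 0.058 m and y of pot_1 in the frame of box between -0.078 and 0.078 m and z of pot_1 in the frame of box between -0.005 and 0.09 m and x of pot_2 in the frame of box between -0.058 and 0.058 m and y of pot_2 in the frame of box between -0.078 and 0.078 m and z of pot_2 in the frame of box between -0.005 and 0.09 m and x of pot_3 in the frame of box between -0.058 and 0.058 m and y of pot_3 in the frame of box between -0.078 and 0.078 m and z of pot_3 in the frame of box between -0.005 and 0.09 m and value of joint trough above 0.3 rad), for 0.1 s.
At the end, for the whole second after the job is handed in: All three pots lie at rest inside the box; the box stands against the foot plate (gap under 12 mm, within 20 mm sideways and 0.15 rad of square), low side under the spout; the trough is back level (under 0.03 rad) (x of box in the frame of stand between -0.02 and 0.02 m and y of box in the frame of stand below 0.184 m and y of box_grip in the frame of stand above 0.222 m and angle between the y axis of box and the y axis of stand, either way round below 0.15 rad and angle between box's own z axis and vertical below 0.06 rad and x of pot_1 in the frame of box between -0.058 and 0.058 m and y of pot_1 in the frame of box between -0.078 and 0.078 m and z of pot_1 in the frame of box between -0.005 and 0.09 m and x of pot_2 in the frame of box between -0.058 and 0.058 m and y of pot_2 in the frame of box between -0.078 and 0.078 m and z of pot_2 in the frame of box between -0.005 and 0.09 m and x of pot_3 in the frame of box between -0.058 and 0.058 m and y of pot_3 in the frame of box between -0.078 and 0.078 m and z of pot_3 in the frame of box between -0.005 and 0.09 m and linear speed of each of pot_1, pot_2, pot_3, box below 0.03 m/s and value of joint trough below 0.03 rad); the robot touches nothing.
It fails at once if the trough is pressed with more than 22 N (contact force between any of the fingers, the arm and stand above 22 N).
It fails at once if the robot touches a sample pot (contact force between any of the arm, the fingers and pot_1 above 0.3 N or contact force between any of the arm, the fingers and pot_2 above 0.3 N or contact force between any of the arm, the fingers and pot_3 above 0.3 N).
It fails at once if the trough falls back (faster than 2.5 rad/s) (velocity of joint trough below -2.5 rad/s).
It fails at once if a bystander (timer, note pad, dropper bottle, tape roll) is moved by more than 25 mm (distance of any of timer, note_block, dropper_oil, tape_roll from where it was at the start of the episode above 0.025 m).
It also fails if it takes over 67 s, if anything falls off the work surface, if the arm or the gripper's body presses on something with over 40 N, if the wrist force passes 120 N, or if a joint passes its speed limit or range.

## Working session

There is one attempt and no reset: what is moved stays moved. The work goes in short steps, Python scripts to look and compute and a tool call to move; the robot and the scene stay as the last step left them, time stands still between calls to the robot, and variables do not carry over. Pictures are saved under pics/ and viewed, at most 10 in all, crops included, and the job is handed in when it is done.

Besides the shell and the picture viewer there is one more tool, called after "Emit:" as name(argument=value, ...), one argument or row to a line, values as JSON. play_rows: Moves the arm, as the interface text tells. Its arguments: {"type":"object","properties":{"motion":{"type":"array"},"newtons":{"type":"number"}},"required":["motion"]}

```bash
mkdir -p pics; cat > h.py <<'E'
import numpy as np, cv2
from station import manip
from scipy.spatial.transform import Rotation as Rn
def snap(n,f):
    s=manip.snapshot(n); cv2.imwrite(f'pics/{f}.png',s['image'][:,:,::-1]); 
    np.savez(f'pics/{f}.npz',**{k:np.array(s[k]) for k in s}); return s
def ray(s,px,z):
    p=cv2.undistortPoints(np.array([[px]],float),np.array(s['mtx']),np.array(s['dist_coeffs'])).ravel()
    R=np.array(s['R']);t=np.array(s['t']); o=-R.T@t; d=R.T@np.array([p[0],p[1],1.]); return o+d*(z-o[2])/d[2]
def proj(s,X):
    return cv2.projectPoints(np.array(X,float).reshape(-1,3),cv2.Rodrigues(np.array(s['R']))[0],np.array(s['t'],float),np.array(s['mtx']),np.array(s['dist_coeffs']))[0].reshape(-1,2)
E
python3 - <<'E'
from h import *
a=snap('top','top0');b=snap('side','side0')
for s in(a,b):print(-np.array(s['R']).T@np.array(s['t']))
o=manip.get_obs();print(o)
E
```

```text
[0.29748314 0.05650542 1.26467843]
[ 0.30312635 -0.85210316  0.87586617]
{'clock': 0.1, 'joint_pos': array([-1.24021009e+00,  3.26862579e-01, -1.93483113e-01,  1.05202802e+00,
        7.57352762e-06,  1.43660886e+00]), 'joint_velocities': array([-0.00044766, -0.00025239,  0.00248999,  0.00145142, -0.00040793,
       -0.0004958 ]), 'joint_torque': array([ 7.39903553e-04, -4.44240189e+01,  2.63038588e+01,  7.91902741e-03,
       -2.25147346e-04, -8.70432899e-06]), 'eef_pos': array([ 0.24636574, -0.49114131,  0.23058436]), 'orientation': array([-7.85262249e-04,  9.73119171e-01,  2.30300798e-01, -7.35560024e-05]), 'force': array([0.55969462, 0.0887992 , 0.34389169]), 'wrist_torque': array([0.05436516, 0.02356097, 0.01800479]), 'grip_force': 0.0, 'grip_width': 1.0027206189107558}
```

View pics/top0.png

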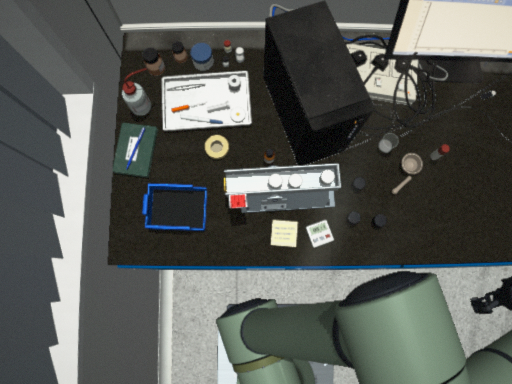

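View pics/side0.png

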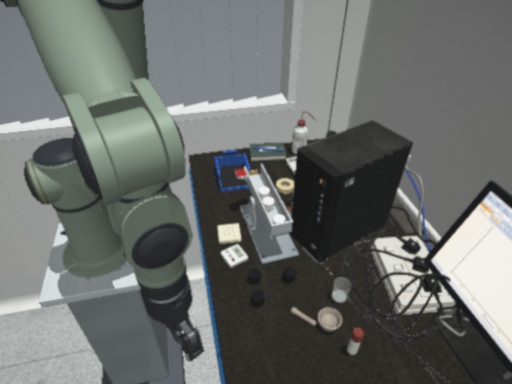

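The top view shows the trough running from about (225,185) at the spout to (340,178) at the tail, with the red tab at (237,201). The box is at (177,207), its grip rail on the left at (146,205). The timer is at (319,233), the note pad at (284,233), the tape at (217,147) and the oil bottle at (269,156). The black caps at (355–380,185–220) are look-alikes. I'll enlarge this area next.

```bash
python3 - <<'E'
from h import *
im=cv2.imread('pics/top0.png')[140:250,135:345]
cv2.imwrite('pics/c1.png',cv2.resize(im,(798,418),interpolation=cv2.INTER_CUBIC))
E
```

```text
(no output)
```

View pics/c1.png

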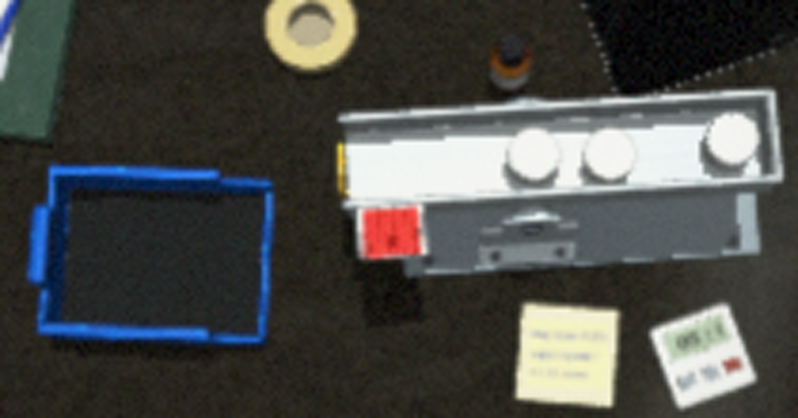

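```bash
cat > fit.py <<'E'
from h import *
from scipy.optimize import least_squares
class S(dict):pass
def load(f): 
    z=np.load(f'pics/{f}.npz'); return {k:z[k] for k in z.files}
def fit(s,pts,px,x0):
    pts=np.array(pts)/1000.;px=np.array(px)
    def W(p):
        c,q=np.cos(p[2]),np.sin(p[2]); return np.c_[p[0]+c*pts[:,0]-q*pts[:,1],p[1]+q*pts[:,0]+c*pts[:,1],pts[:,2]]
    r=least_squares(lambda p:(proj(s,W(p))-px).ravel(),x0,loss='soft_l1')
    return r.x,(proj(s,W(r.x))-px).round(1).tolist()
E
python3 - <<'E'
from fit import *
s=load('top0'); c=lambda L:np.array(L)/3.8+[135-.37,140-.37]
print(fit(s,[[-49,96,152],[31,125,150],[31,-168,150],[-31,-168,150],[-31,125,150],[-60,92,10],[-60,-175,10]],
 c([[391,232],[340,117],[776,92],[780,182],[343,207],[408,274],[760,250]]),[.35,0,0]))
print(fit(s,[[60,-80,12],[-60,-80,12],[60,80,50],[-60,80,50],[0,78,76]],c([[271,181],[265,342],[50,168],[38,335],[40,243]]),[.3,.3,0]))
for n,p,z in(('tape',(311,25),.019),('oil',(513,45),.078),('note',(568,355),.012),('timer',(704,355),.018),('pots1',(731,138),.144),('p2',(609,154),.144),('p3',(534,155),.144)):print(n,ray(s,c(p),z))
o=manip.get_obs();R=Rn.from_quat(o['orientation'],scalar_first=True).as_matrix();print(R)
E
```

```text
(array([0.53631367, 0.0058625 , 0.06104089]), [[-0.2, -0.3], [0.2, -0.1], [-0.7, -0.3], [0.7, -0.4], [0.7, 0.0], [-1.1, 0.6], [0.1, 1.0]])
(array([ 0.48309833,  0.27469053, -0.0181622 ]), [[0.1, 0.3], [0.1, -0.1], [-0.2, 0.2], [0.4, -0.9], [-0.4, 0.3]])
tape [0.66195864 0.16513773 0.019     ]
oil [0.62943628 0.01390162 0.078     ]
note [ 0.41177143 -0.02723634  0.012     ]
timer [ 0.41078897 -0.12698224  0.018     ]
pots1 [ 0.54604668 -0.13079859  0.144     ]
p2 [ 0.53500238 -0.04778251  0.144     ]
p3 [0.53434452 0.00275816 0.144     ]
[[ 8.93923074e-01  4.48220127e-01 -5.04850557e-04]
 [ 4.48220358e-01 -8.93921852e-01  1.49442748e-03]
 [ 2.18535533e-04 -1.56218751e-03 -9.99998756e-01]]
```

```bash
cat >> h.py <<'E'
def plan(pos,yaw,n,start=None):
    "rows (slide, az) toward pos with tool x at world yaw, tool down"
    o=manip.get_obs();p=np.array(o['eef_pos']);R=Rn.from_quat(o['orientation'],scalar_first=True).as_matrix()
    y0=np.arctan2(R[1,0],R[0,0]); d=(yaw-y0)
    dp=np.array(pos)-p
    for i in range(n):
        y=y0+d*i/n; Rr=np.array([[np.cos(y),np.sin(y),0],[np.sin(y),-np.cos(y),0],[0,0,-1]])
        print((Rr.T@dp/n/.06).round(2).tolist(),round(-d/n/.08,2))
def st():
    o=manip.get_obs();R=Rn.from_quat(o['orientation'],scalar_first=True).as_matrix()
    print(o['clock'],o['eef_pos'].round(4),np.arctan2(R[1,0],R[0,0]).round(3),R[:,2].round(3),o['force'].round(2),o['grip_width'],o['grip_force'],o['joint_pos'].round(2))
E
python3 -c "
from h import *
plan([.484,.353,.14],3.1416-.018,34)"
```

```text
[0.29, -0.32, 0.04] -0.98
[0.31, -0.29, 0.04] -0.98
[0.34, -0.27, 0.04] -0.98
[0.36, -0.24, 0.04] -0.98
[0.37, -0.21, 0.04] -0.98
[0.39, -0.18, 0.04] -0.98
[0.4, -0.15, 0.04] -0.98
[0.41, -0.12, 0.04] -0.98
[0.42, -0.09, 0.04] -0.98
[0.43, -0.05, 0.04] -0.98
[0.43, -0.02, 0.04] -0.98
[0.43, 0.01, 0.04] -0.98
[0.43, 0.05, 0.04] -0.98
[0.42, 0.08, 0.04] -0.98
[0.42, 0.11, 0.04] -0.98
[0.41, 0.14, 0.04] -0.98
[0.39, 0.18, 0.04] -0.98
[0.38, 0.21, 0.04] -0.98
[0.36, 0.23, 0.04] -0.98
[0.34, 0.26, 0.04] -0.98
[0.32, 0.29, 0.04] -0.98
[0.3, 0.31, 0.04] -0.98
[0.27, 0.33, 0.04] -0.98
[0.24, 0.35, 0.04] -0.98
[0.22, 0.37, 0.04] -0.98
[0.19, 0.39, 0.04] -0.98
[0.16, 0.4, 0.04] -0.98
[0.12, 0.41, 0.04] -0.98
[0.09, 0.42, 0.04] -0.98
[0.06, 0.43, 0.04] -0.98
[0.02, 0.43, 0.04] -0.98
[-0.01, 0.43, 0.04] -0.98
[-0.04, 0.43, 0.04] -0.98
[-0.08, 0.42, 0.04] -0.98
```

Emit:
play_rows(
  motion=[
    {"slide": [0.29, -0.32, 0], "angular": [0, 0, -0.98], "fingers": 0},
    {"slide": [0.31, -0.29, 0], "angular": [0, 0, -0.98], "fingers": 0},
    {"slide": [0.34, -0.27, 0], "angular": [0, 0, -0.98], "fingers": 0},
    {"slide": [0.36, -0.24, 0], "angular": [0, 0, -0.98], "fingers": 0},
    {"slide": [0.37, -0.21, 0], "angular": [0, 0, -0.98], "fingers": 0},
    {"slide": [0.39, -0.18, 0], "angular": [0, 0, -0.98], "fingers": 0},
    {"slide": [0.4, -0.15, 0], "angular": [0, 0, -0.98], "fingers": 0},
    {"slide": [0.41, -0.12, 0], "angular": [0, 0, -0.98], "fingers": 0},
  ],
  newtons=40,
)

```text
clock: 1.1
eef_pos: [0.3028, -0.2925, 0.231]
orientation: [-0.0, 0.854, 0.52, 0.0]
force: [0.2, 0.8, -0.1]
grip_width: 0.503
grip_force: 0.0
```

Emit:
play_rows(
  motion=[
    {"slide": [0.42, -0.09, 0], "angular": [0, 0, -0.98], "fingers": 0},
    {"slide": [0.43, -0.05, 0], "angular": [0, 0, -0.98], "fingers": 0},
    {"slide": [0.43, -0.02, 0], "angular": [0, 0, -0.98], "fingers": 0},
    {"slide": [0.43, 0.01, 0], "angular": [0, 0, -0.98], "fingers": 0},
    {"slide": [0.43, 0.05, 0], "angular": [0, 0, -0.98], "fingers": 0},
    {"slide": [0.42, 0.08, 0], "angular": [0, 0, -0.98], "fingers": 0},
    {"slide": [0.42, 0.11, 0], "angular": [0, 0, -0.98], "fingers": 0},
    {"slide": [0.41, 0.14, 0], "angular": [0, 0, -0.98], "fingers": 0},
  ],
)

```text
clock: 2.1
eef_pos: [0.3583, -0.0932, 0.2311]
orientation: [-0.0, 0.652, 0.758, -0.0]
force: [0.4, 0.7, -0.1]
grip_width: 0.499
grip_force: 0.0
```

Tracking well; continuing.

Emit:
play_rows(
  motion=[
    {"slide": [0.39, 0.18, 0], "angular": [0, 0, -0.98], "fingers": 0},
    {"slide": [0.38, 0.21, 0], "angular": [0, 0, -0.98], "fingers": 0},
    {"slide": [0.36, 0.23, 0], "angular": [0, 0, -0.98], "fingers": 0},
    {"slide": [0.34, 0.26, 0], "angular": [0, 0, -0.98], "fingers": 0},
    {"slide": [0.32, 0.29, 0], "angular": [0, 0, -0.98], "fingers": 0},
    {"slide": [0.3, 0.31, 0], "angular": [0, 0, -0.98], "fingers": 0},
    {"slide": [0.27, 0.33, 0], "angular": [0, 0, -0.98], "fingers": 0},
    {"slide": [0.24, 0.35, 0], "angular": [0, 0, -0.98], "fingers": 0},
  ],
)

```text
clock: 3.1
eef_pos: [0.4134, 0.1052, 0.231]
orientation: [-0.0, 0.386, 0.923, -0.0]
force: [0.0, -0.5, -0.6]
grip_width: 0.503
grip_force: 0.0
```

Emit:
play_rows(
  motion=[
    {"slide": [0.22, 0.37, 0], "angular": [0, 0, -0.98], "fingers": 0},
    {"slide": [0.19, 0.39, 0], "angular": [0, 0, -0.98], "fingers": 0},
    {"slide": [0.16, 0.4, 0], "angular": [0, 0, -0.98], "fingers": 0},
    {"slide": [0.12, 0.41, 0], "angular": [0, 0, -0.98], "fingers": 0},
    {"slide": [0.09, 0.42, 0], "angular": [0, 0, -0.98], "fingers": 0},
    {"slide": [0.06, 0.43, 0], "angular": [0, 0, -0.98], "fingers": 0},
    {"slide": [0.02, 0.43, 0], "angular": [0, 0, -0.98], "fingers": 0},
    {"slide": [-0.01, 0.43, 0], "angular": [0, 0, -0.98], "fingers": 0},
  ],
)

```text
clock: 4.1
eef_pos: [0.4681, 0.3045, 0.2308]
orientation: [-0.0, 0.083, 0.997, -0.0]
force: [0.3, -0.6, -0.1]
grip_width: 0.501
grip_force: 0.0
```

```bash
python3 -c "
from h import *
st()
plan([.484,.353,.11],3.1416-.018,4)
snap('wrist','w1')"
```

```text
4.1 [0.4681 0.3045 0.2308] 2.976 [-0.001 -0.    -1.   ] [ 0.33 -0.59 -0.11] 0.5010613067705751 0.0 [ 0.44  0.34 -0.17  1.06 -0.    0.61]
[-0.03, 0.21, 0.5] -0.46
[-0.04, 0.21, 0.5] -0.46
[-0.05, 0.21, 0.5] -0.46
[-0.06, 0.21, 0.5] -0.46
```

View pics/w1.png

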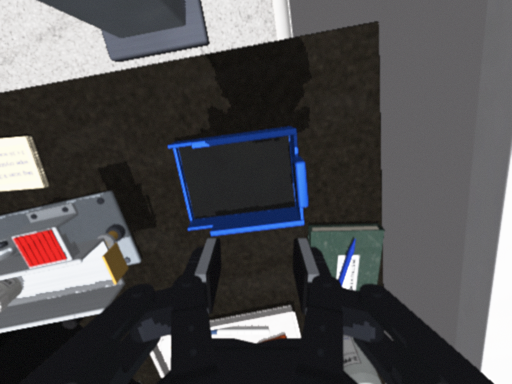

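The wrist view shows the box, with its rail centred near (302,184), and the spout and tab at lower left. Next I'll cross-check the rail position.

```bash
python3 -c "
from fit import *
s=load('w1')
print(ray(s,(301,184),.07))
print(fit(s,[[60,-80,12],[-60,-80,12],[60,80,50],[-60,80,50],[0,84,63]],[[189,229],[169,146],[304,222],[296,129],[305,184]],[.48,.27,0]))"
```

```text
[0.48521711 0.35377784 0.07      ]
(array([ 0.48465098,  0.27488602, -0.01237271]), [[1.8, -1.8], [0.9, -0.2], [0.1, 1.3], [-1.7, 1.2], [-0.6, -2.0]])
```

Emit:
play_rows(
  motion=[
    {"slide": [-0.03, 0.21, 0.5], "angular": [0, 0, -0.46], "fingers": 0},
    {"slide": [-0.04, 0.21, 0.5], "angular": [0, 0, -0.46], "fingers": 0},
    {"slide": [-0.05, 0.21, 0.5], "angular": [0, 0, -0.46], "fingers": 0},
    {"slide": [-0.06, 0.21, 0.5], "angular": [0, 0, -0.46], "fingers": 0},
  ],
)

```text
clock: 4.65
eef_pos: [0.4843, 0.3526, 0.11]
orientation: [-0.0, 0.01, 1.0, -0.0]
force: [-0.4, -0.3, 0.0]
grip_width: 0.5
grip_force: 0.0
```

Emit:
play_rows(
  motion=[
    {"slide": [0, 0, 0.5], "angular": [0, 0, 0], "fingers": 0},
    {"slide": [0, 0, 0.46], "angular": [0, 0, 0], "fingers": 0},
    {"slide": [0, 0, 0], "angular": [0, 0, 0], "fingers": -1},
    {"slide": [0, 0, 0], "angular": [0, 0, 0], "fingers": -1},
    {"slide": [0, 0, 0], "angular": [0, 0, 0], "fingers": -1},
    {"slide": [0, 0, 0], "angular": [0, 0, 0], "fingers": -1},
  ],
  newtons=40,
)

```text
clock: 5.4
eef_pos: [0.485, 0.353, 0.0545]
orientation: [0.001, 0.01, 1.0, 0.0]
force: [-0.0, 1.9, -2.5]
grip_width: 0.127
grip_force: 42.4
```

```bash
python3 -c "
from h import *
st()
import numpy as np
# grip home: box home + R*(0,.078)
y=.061; S=np.array([.5363,.0059]); g=S+np.array([-np.sin(y),np.cos(y)])*(.172+.078); print(g)
g2=g+np.array([-np.sin(y),np.cos(y)])*.012; print(g2)
z=manip.get_obs()['eef_pos'][2]
plan([*g2,z],3.1416+.061,12)"
```

```text
5.4 [0.485  0.353  0.0545] 3.121 [ 0.001  0.001 -1.   ] [-0.03  1.88 -2.54] 0.12689269607413833 42.35657215118408 [ 0.51  0.58 -0.28  0.71  0.    0.53]
[0.52105946 0.25543502]
[0.52032791 0.2674127 ]
[-0.05, -0.12, 0.0] -0.09
[-0.05, -0.12, 0.0] -0.09
[-0.05, -0.12, 0.0] -0.09
[-0.05, -0.12, 0.0] -0.09
[-0.05, -0.12, 0.0] -0.09
[-0.05, -0.12, 0.0] -0.09
[-0.05, -0.12, 0.0] -0.09
[-0.05, -0.12, 0.0] -0.09
[-0.04, -0.12, 0.0] -0.09
[-0.04, -0.12, 0.0] -0.09
[-0.04, -0.12, 0.0] -0.09
[-0.04, -0.12, 0.0] -0.09
```

Emit:
play_rows(
  motion=[
    {"slide": [-0.07, -0.18, 0], "angular": [0, 0, -0.135], "fingers": -1},
    {"slide": [-0.07, -0.18, 0], "angular": [0, 0, -0.135], "fingers": -1},
    {"slide": [-0.07, -0.18, 0], "angular": [0, 0, -0.135], "fingers": -1},
    {"slide": [-0.07, -0.18, 0], "angular": [0, 0, -0.135], "fingers": -1},
    {"slide": [-0.07, -0.18, 0], "angular": [0, 0, -0.135], "fingers": -1},
    {"slide": [-0.07, -0.18, 0], "angular": [0, 0, -0.135], "fingers": -1},
    {"slide": [-0.07, -0.18, 0], "angular": [0, 0, -0.135], "fingers": -1},
    {"slide": [-0.07, -0.18, 0], "angular": [0, 0, -0.135], "fingers": -1},
  ],
)

```text
clock: 6.4
eef_pos: [0.5202, 0.2665, 0.054]
orientation: [0.0, -0.033, 0.999, 0.0]
force: [-1.2, 3.0, 3.8]
grip_width: 0.131
grip_force: 43.2
```

```bash
python3 -c "
from fit import *
st()
s=snap('wrist','w2');t=snap('top','t2')
im=cv2.resize(cv2.imread('pics/t2.png')[140:250,135:285],(600,440),interpolation=cv2.INTER_CUBIC)
cv2.imwrite('pics/c2.png',im)
z=manip.get_obs()['eef_pos'][2]
plan([.5205,.2675,z],3.1416+.061,2)"
```

```text
6.4 [0.5202 0.2665 0.054 ] -3.075 [ 0.     0.001 -1.   ] [-1.19  2.96  3.84] 0.13114317811479032 43.230507373809814 [ 0.35  0.56 -0.32  0.69  0.    0.28]
[0.0, 0.02, 0.0] -39.25
[-0.0, -0.02, 0.0] -39.25
```

View pics/c2.png

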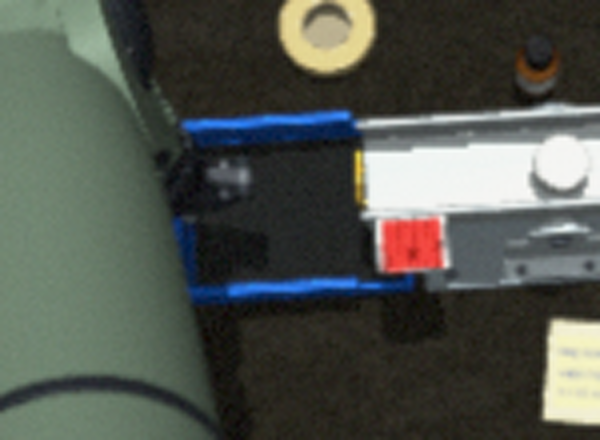

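The box is aligned with the plate edge. Its corner at crop (413,289) against the plate corner at (427,291) leaves a gap of about 11 mm. I'll close it while watching the force.

Emit:
play_rows(
  motion=[
    {"slide": [0, -0.04, 0], "angular": [0, 0, 0], "fingers": -1},
    {"slide": [0, -0.04, 0], "angular": [0, 0, 0], "fingers": -1},
    {"slide": [0, -0.04, 0], "angular": [0, 0, 0], "fingers": -1},
    {"slide": [0, -0.04, 0], "angular": [0, 0, 0], "fingers": -1},
  ],
)

```text
clock: 7.0
eef_pos: [0.5203, 0.2579, 0.054]
orientation: [0.0, -0.033, 0.999, 0.0]
force: [0.3, 3.3, 5.4]
grip_width: 0.127
grip_force: 43.5
```

Emit:
play_rows(
  motion=[
    {"slide": [0, -0.03, 0], "angular": [0, 0, 0], "fingers": -1},
  ],
)

```text
clock: 7.12
eef_pos: [0.5204, 0.256, 0.054]
orientation: [0.0, -0.033, 0.999, 0.0]
force: [-0.9, 3.4, 5.5]
grip_width: 0.129
grip_force: 43.5
```

Emit:
play_rows(
  motion=[
    {"slide": [0, -0.03, 0], "angular": [0, 0, 0], "fingers": -1},
  ],
)

```text
clock: 7.25
eef_pos: [0.5206, 0.2558, 0.054]
orientation: [0.0, -0.033, 0.999, 0.002]
force: [0.4, 10.3, 3.3]
grip_width: 0.127
grip_force: 43.3
```

Contact came at y=0.2558, where 0.2554 was expected. Releasing and lifting.

Emit:
play_rows(
  motion=[
    {"slide": [0, 0.02, 0], "angular": [0, 0, 0], "fingers": -0.4},
    {"slide": [0, 0, 0], "angular": [0, 0, 0], "fingers": -0.4},
    {"slide": [0, 0, 0], "angular": [0, 0, 0], "fingers": -0.4},
    {"slide": [0, 0, -0.5], "angular": [0, 0, 0], "fingers": -0.4},
    {"slide": [0, 0, -0.8], "angular": [0, 0, 0], "fingers": -1},
    {"slide": [0, 0, -0.8], "angular": [0, 0, 0], "fingers": -1},
    {"slide": [0, 0, 0], "angular": [0, 0, 0], "fingers": -1},
  ],
)

```text
clock: 8.12
eef_pos: [0.5231, 0.2556, 0.1838]
orientation: [0.004, -0.033, 0.999, 0.001]
force: [0.4, 0.0, 0.0]
grip_width: 0.001
grip_force: 0.0
```

```bash
python3 -c "
from fit import *
st()
s=snap('wrist','w3');t=snap('top','t3')
cv2.imwrite('pics/c3.png',np.hstack([s['image'],t['image'][100:290,120:340].repeat(2,0).repeat(2,1)[:384]][:1])[:,:,::-1])
plan([.4805,.0997,manip.get_obs()['eef_pos'][2]],-3.1416+.061,4)"
```

```text
8.125 [0.5231 0.2556 0.1838] -3.076 [ 0.007  0.002 -1.   ] [0.37 0.01 0.01] 0.0010912916381986208 0.0 [ 0.33  0.41 -0.19  0.96 -0.    0.26]
[0.21, -0.63, 0.0] 0.01
[0.21, -0.63, 0.0] 0.01
[0.21, -0.63, 0.0] 0.01
[0.21, -0.63, 0.0] 0.01
```

View pics/c3.png

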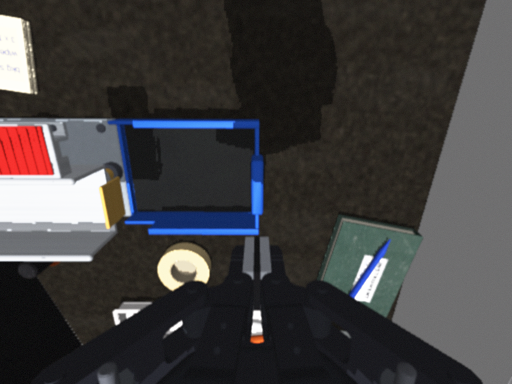

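The box sits square on the plate edge, with its low side along x≈127 px touching the plate. Moving over the tab.

Emit:
play_rows(
  motion=[
    {"slide": [0.21, -0.63, 0], "angular": [0, 0, 0], "fingers": -1},
    {"slide": [0.21, -0.63, 0], "angular": [0, 0, 0], "fingers": -1},
    {"slide": [0.21, -0.63, 0], "angular": [0, 0, 0], "fingers": -1},
    {"slide": [0.21, -0.63, 0], "angular": [0, 0, 0], "fingers": -1},
    {"slide": [0, 0, 0], "angular": [0, 0, 0], "fingers": -1},
    {"slide": [0, 0, 0.3], "angular": [0, 0, 0], "fingers": -1},
    {"slide": [0, 0, 0], "angular": [0, 0, 0], "fingers": -1},
  ],
)

```text
clock: 9.1
eef_pos: [0.4784, 0.1012, 0.1597]
orientation: [-0.002, -0.033, 0.999, 0.0]
force: [0.4, 0.2, -0.3]
grip_width: 0.002
grip_force: 0.0
```

```bash
python3 -c "
from fit import *
st()
s=snap('wrist','w4');t=snap('top','t4')
R=lambda p:[.5363+np.cos(.061)*p[0]-np.sin(.061)*p[1],.0059+np.sin(.061)*p[0]+np.cos(.061)*p[1],p[2]]
im=s['image'][:,:,::-1].copy()
P=[R([-.049+a*.018,.096+b*.022,.152]) for a,b in((-1,-1),(-1,1),(1,1),(1,-1))]
for u in proj(s,P): cv2.circle(im,tuple(int(v) for v in u),3,(0,255,0),1)
print(proj(s,P))
cv2.imwrite('pics/c4.png',im)
plan([.4805,.0997,.165],-3.1416+.061,1)"
```

```text
9.1 [0.4784 0.1012 0.1597] -3.075 [-0.004  0.    -1.   ] [ 0.44  0.24 -0.27] 0.002291073130370399 0.0 [ 0.06  0.28 -0.45  0.84  0.   -0.01]
[[216.01657237 220.22635213]
 [289.18512862 220.645397  ]
 [286.68315041 271.77523613]
 [218.35169175 271.40647577]]
[-0.01, -0.03, -0.06] 0.07
```

View pics/c4.png

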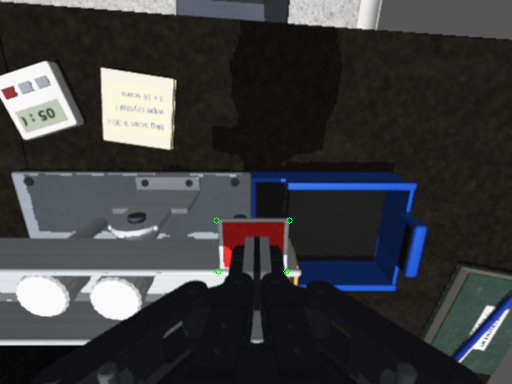

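The tab outline matches the prediction at (216–289, 220–272), and the fingertip at (255,240) is on it. Pressing now.

Emit:
play_rows(
  motion=[
    {"slide": [0, 0, 0.07], "angular": [0, 0, 0], "fingers": -1},
    {"slide": [0, 0, 0.06], "angular": [0, 0, 0], "fingers": -1},
    {"slide": [0, 0.02, 0.05], "angular": [0, 0, 0], "fingers": -1},
    {"slide": [0, 0.02, 0.05], "angular": [0, 0, 0], "fingers": -1},
  ],
)

```text
clock: 9.7
eef_pos: [0.48, 0.1036, 0.1481]
orientation: [0.0, -0.033, 0.999, 0.0]
force: [-1.0, 1.7, 4.4]
grip_width: -0.002
grip_force: 2.1
```

Emit:
play_rows(
  motion=[
    {"slide": [0, 0.02, 0.05], "angular": [0, 0, 0], "fingers": -1},
    {"slide": [0, 0.02, 0.05], "angular": [0, 0, 0], "fingers": -1},
    {"slide": [0, 0.02, 0.05], "angular": [0, 0, 0], "fingers": -1},
    {"slide": [0, 0.02, 0.05], "angular": [0, 0, 0], "fingers": -1},
  ],
)

```text
clock: 10.2
eef_pos: [0.4797, 0.1089, 0.1359]
orientation: [0.0, -0.033, 0.999, 0.001]
force: [-1.8, 4.9, 4.4]
grip_width: -0.002
grip_force: 2.7
```

Emit:
play_rows(
  motion=[
    {"slide": [0, 0.02, 0.05], "angular": [0, 0, 0], "fingers": -1},
    {"slide": [0, 0.018, 0.05], "angular": [0, 0, 0], "fingers": -1},
  ],
)

```text
clock: 10.45
eef_pos: [0.4796, 0.111, 0.1298]
orientation: [0.0, -0.033, 0.999, 0.001]
force: [-1.5, 3.8, 3.9]
grip_width: 0.001
grip_force: 2.6
```

Emit:
play_rows(
  motion=[
    {"slide": [0, 0.016, 0.05], "angular": [0, 0, 0], "fingers": -1},
    {"slide": [0, 0.015, 0.05], "angular": [0, 0, 0], "fingers": -1},
  ],
)

```text
clock: 10.7
eef_pos: [0.4794, 0.1127, 0.1237]
orientation: [0.0, -0.033, 0.999, 0.001]
force: [-0.5, 4.7, 4.4]
grip_width: 0.004
grip_force: 2.4
```

Emit:
play_rows(
  motion=[
    {"slide": [0, 0.012, 0.04], "angular": [0, 0, 0], "fingers": -1},
    {"slide": [0, 0.01, 0.04], "angular": [0, 0, 0], "fingers": -1},
  ],
)

```text
clock: 10.95
eef_pos: [0.4794, 0.1133, 0.1189]
orientation: [0.0, -0.033, 0.999, -0.0]
force: [0.1, 3.1, 1.7]
grip_width: -0.004
grip_force: 1.7
```

Emit:
play_rows(
  motion=[
    {"slide": [0, 0.008, 0.035], "angular": [0, 0, 0], "fingers": -1},
    {"slide": [0, 0.007, 0.035], "angular": [0, 0, 0], "fingers": -1},
  ],
)

```text
clock: 11.2
eef_pos: [0.4793, 0.1139, 0.1147]
orientation: [0.0, -0.033, 0.999, -0.0]
force: [0.1, 1.1, 1.2]
grip_width: 0.0
grip_force: 1.3
```

Emit:
play_rows(
  motion=[
    {"slide": [0, 0.007, 0.033], "angular": [0, 0, 0], "fingers": -1},
  ],
)

```text
clock: 11.32
eef_pos: [0.4793, 0.1143, 0.1127]
orientation: [0.0, -0.033, 0.999, -0.0]
force: [-0.3, 1.8, 2.0]
grip_width: -0.002
grip_force: 1.1
```

Emit:
play_rows(
  motion=[
    {"slide": [0, 0.006, 0.033], "angular": [0, 0, 0], "fingers": -1},
  ],
)

```text
clock: 11.45
eef_pos: [0.4793, 0.1146, 0.1108]
orientation: [0.0, -0.033, 0.999, -0.001]
force: [0.7, 0.2, 1.4]
grip_width: -0.003
grip_force: 0.8
```

Emit:
play_rows(
  motion=[
    {"slide": [0, 0.005, 0.033], "angular": [0, 0, 0], "fingers": -1},
  ],
)

```text
clock: 11.58
eef_pos: [0.4792, 0.1149, 0.1088]
orientation: [0.0, -0.033, 0.999, -0.001]
force: [-0.1, 0.6, 1.5]
grip_width: -0.0
grip_force: 0.7
```

Emit:
play_rows(
  motion=[
    {"slide": [0, 0.005, 0.033], "angular": [0, 0, 0], "fingers": -1},
  ],
)

```text
clock: 11.7
eef_pos: [0.4794, 0.1151, 0.1074]
orientation: [0.0, -0.033, 0.999, -0.001]
force: [-1.9, -1.4, 9.2]
grip_width: -0.001
grip_force: 3.8
```

Emit:
play_rows(
  motion=[
    {"slide": [0, 0.004, 0.033], "angular": [0, 0, 0], "fingers": -1},
  ],
)

```text
clock: 11.82
eef_pos: [0.4793, 0.1152, 0.1056]
orientation: [0.0, -0.033, 0.999, -0.001]
force: [-1.5, -0.4, 9.0]
grip_width: 0.0
grip_force: 3.6
```

Emit:
play_rows(
  motion=[
    {"slide": [0, 0.004, 0.033], "angular": [0, 0, 0], "fingers": -1},
  ],
)

```text
clock: 11.95
eef_pos: [0.4794, 0.1154, 0.1036]
orientation: [0.0, -0.033, 0.999, -0.001]
force: [-0.5, 0.7, 7.7]
grip_width: 0.001
grip_force: 3.5
```

The rocker met the post at z≈0.108. Going on slowly toward the bottom.

Emit:
play_rows(
  motion=[
    {"slide": [0, 0.003, 0.025], "angular": [0, 0, 0], "fingers": -1},
  ],
)

```text
clock: 12.08
eef_pos: [0.4794, 0.1157, 0.1021]
orientation: [0.0, -0.033, 0.999, -0.001]
force: [0.3, -0.3, 7.5]
grip_width: -0.001
grip_force: 3.0
```

Emit:
play_rows(
  motion=[
    {"slide": [0, 0.002, 0.02], "angular": [0, 0, 0], "fingers": -1},
  ],
)

```text
clock: 12.2
eef_pos: [0.4794, 0.1158, 0.1009]
orientation: [0.0, -0.033, 0.999, -0.001]
force: [-0.9, 0.4, 7.8]
grip_width: 0.002
grip_force: 3.7
```

Emit:
play_rows(
  motion=[
    {"slide": [0, 0.001, 0.015], "angular": [0, 0, 0], "fingers": -1},
  ],
)

```text
clock: 12.32
eef_pos: [0.4794, 0.1159, 0.1001]
orientation: [0.0, -0.033, 0.999, -0.001]
force: [-0.7, -0.9, 8.8]
grip_width: -0.002
grip_force: 3.7
```

Emit:
play_rows(
  motion=[
    {"slide": [0, 0, 0.01], "angular": [0, 0, 0], "fingers": -1},
  ],
)

```text
clock: 12.45
eef_pos: [0.4795, 0.1159, 0.0995]
orientation: [0.001, -0.033, 0.999, -0.001]
force: [-0.7, -1.6, 9.2]
grip_width: 0.002
grip_force: 3.8
```

Emit:
play_rows(
  motion=[
    {"slide": [0, 0, 0.01], "angular": [0, 0, 0], "fingers": -1},
  ],
)

```text
clock: 12.58
eef_pos: [0.4795, 0.1159, 0.0991]
orientation: [0.001, -0.033, 0.999, -0.001]
force: [-2.9, -0.6, 13.5]
grip_width: -0.001
grip_force: 5.6
```

A sharp rise to 13.5 N means the bottom. Holding to let the pots slide.

Emit:
play_rows(
  motion=[
    {"slide": [0, 0, 0], "angular": [0, 0, 0], "fingers": -1},
    {"slide": [0, 0, 0], "angular": [0, 0, 0], "fingers": -1},
  ],
)

```text
clock: 12.82
eef_pos: [0.4795, 0.1159, 0.0993]
orientation: [0.001, -0.033, 0.999, -0.001]
force: [-1.8, -0.8, 11.6]
grip_width: 0.002
grip_force: 4.6
```

Emit:
play_rows(
  motion=[
    {"slide": [0, 0, 0], "angular": [0, 0, 0], "fingers": -1},
    {"slide": [0, 0, 0], "angular": [0, 0, 0], "fingers": -1},
    {"slide": [0, 0, 0], "angular": [0, 0, 0], "fingers": -1},
    {"slide": [0, 0, 0], "angular": [0, 0, 0], "fingers": -1},
    {"slide": [0, 0, 0], "angular": [0, 0, 0], "fingers": -1},
    {"slide": [0, 0, 0], "angular": [0, 0, 0], "fingers": -1},
  ],
)

```text
clock: 13.58
eef_pos: [0.4795, 0.1159, 0.0992]
orientation: [0.001, -0.033, 0.999, -0.001]
force: [-1.3, -1.2, 10.7]
grip_width: 0.003
grip_force: 4.6
```

```bash
python3 -c "
from fit import *
st()
s=snap('side','s5');t=snap('top','t5');w=snap('wrist','w5')
a=cv2.resize(t['image'][140:250,135:345],(760,398),interpolation=cv2.INTER_CUBIC)
b=cv2.resize(s['image'][140:240,200:320],(240,200),interpolation=cv2.INTER_CUBIC)
c=cv2.resize(w['image'][150:320,180:450],(318,200),interpolation=cv2.INTER_CUBIC)
im=np.zeros((598,760,3),np.uint8);im[:398]=a;im[398:,:240]=b;im[398:,240:558]=c
cv2.imwrite('pics/c5.png',im[:,:,::-1])"
```

```text
13.575 [0.4795 0.1159 0.0992] -3.076 [ 0.001 -0.002 -1.   ] [-1.26 -1.21 10.66] 0.0028034234632151765 4.625773779116571 [ 0.09  0.36 -0.52  0.69 -0.    0.02]
```

View pics/c5.png

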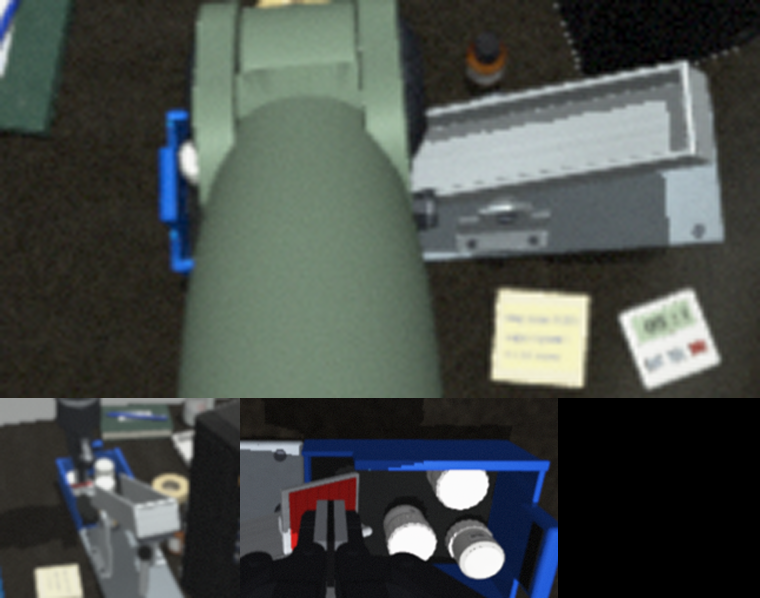

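All three pots lie in the box (wrist crop: caps at (462,488), (410,535), (475,548)) and the trough is empty. Letting it up gently along the same arc.

Emit:
play_rows(
  motion=[
    {"slide": [0, 0, -0.04], "angular": [0, 0, 0], "fingers": -1},
    {"slide": [0, -0.004, -0.05], "angular": [0, 0, 0], "fingers": -1},
    {"slide": [0, -0.005, -0.05], "angular": [0, 0, 0], "fingers": -1},
    {"slide": [0, -0.006, -0.05], "angular": [0, 0, 0], "fingers": -1},
    {"slide": [0, -0.01, -0.05], "angular": [0, 0, 0], "fingers": -1},
    {"slide": [0, -0.01, -0.05], "angular": [0, 0, 0], "fingers": -1},
    {"slide": [0, -0.012, -0.05], "angular": [0, 0, 0], "fingers": -1},
    {"slide": [0, -0.014, -0.05], "angular": [0, 0, 0], "fingers": -1},
  ],
)

```text
clock: 14.72
eef_pos: [0.4794, 0.1131, 0.1218]
orientation: [0.0, -0.033, 0.999, 0.0]
force: [1.1, 1.7, 2.3]
grip_width: -0.003
grip_force: 1.3
```

Emit:
play_rows(
  motion=[
    {"slide": [0, -0.015, -0.05], "angular": [0, 0, 0], "fingers": -1},
    {"slide": [0, -0.016, -0.05], "angular": [0, 0, 0], "fingers": -1},
    {"slide": [0, -0.018, -0.05], "angular": [0, 0, 0], "fingers": -1},
    {"slide": [0, -0.02, -0.05], "angular": [0, 0, 0], "fingers": -1},
    {"slide": [0, -0.02, -0.04], "angular": [0, 0, 0], "fingers": -1},
    {"slide": [0, -0.02, -0.04], "angular": [0, 0, 0], "fingers": -1},
  ],
)

```text
clock: 15.48
eef_pos: [0.4795, 0.1064, 0.1386]
orientation: [-0.0, -0.033, 0.999, 0.0]
force: [-0.8, 3.6, 3.9]
grip_width: 0.001
grip_force: 2.1
```

Emit:
play_rows(
  motion=[
    {"slide": [0, -0.02, -0.04], "angular": [0, 0, 0], "fingers": -1},
    {"slide": [0, -0.02, -0.04], "angular": [0, 0, 0], "fingers": -1},
    {"slide": [0, -0.02, -0.04], "angular": [0, 0, 0], "fingers": -1},
    {"slide": [0, -0.02, -0.04], "angular": [0, 0, 0], "fingers": -1},
  ],
)

```text
clock: 15.98
eef_pos: [0.4799, 0.1015, 0.1481]
orientation: [-0.0, -0.033, 0.999, 0.0]
force: [-0.9, 3.1, 5.2]
grip_width: 0.0
grip_force: 2.4
```

Emit:
play_rows(
  motion=[
    {"slide": [0, -0.01, -0.03], "angular": [0, 0, 0], "fingers": -1},
    {"slide": [0, -0.01, -0.03], "angular": [0, 0, 0], "fingers": -1},
    {"slide": [0, 0, -0.03], "angular": [0, 0, 0], "fingers": -1},
    {"slide": [0, 0, -0.03], "angular": [0, 0, 0], "fingers": -1},
  ],
)

```text
clock: 16.48
eef_pos: [0.4797, 0.0998, 0.1548]
orientation: [-0.001, -0.033, 0.999, -0.001]
force: [0.3, 1.2, -0.4]
grip_width: 0.002
grip_force: 0.0
```

Emit:
play_rows(
  motion=[
    {"slide": [0, 0, -0.1], "angular": [0, 0, 0], "fingers": -1},
    {"slide": [0, 0, -0.5], "angular": [0, 0, 0], "fingers": -1},
    {"slide": [0.8, 0, -0.5], "angular": [0, 0, 0], "fingers": -1},
    {"slide": [0.9, -0.5, -0.5], "angular": [0, 0, 0], "fingers": -1},
    {"slide": [0, -0.9, 0], "angular": [0, 0, 0], "fingers": -1},
    {"slide": [0, -0.9, 0], "angular": [0, 0, 0], "fingers": -1},
    {"slide": [0, -0.9, 0], "angular": [0, 0, 0], "fingers": -1},
    {"slide": [0, 0, 0], "angular": [0, 0, 0], "fingers": -1},
  ],
)

```text
clock: 17.48
eef_pos: [0.3959, -0.0982, 0.2488]
orientation: [0.0, -0.03, 1.0, -0.001]
force: [0.2, 0.1, -0.9]
grip_width: -0.0
grip_force: 0.0
```

```bash
python3 -c "
from fit import *
st()
t=snap('top','t6')
cv2.imwrite('pics/c6.png',cv2.resize(t['image'][140:250,135:345],(798,418),interpolation=cv2.INTER_CUBIC)[:,:,::-1])"
```

```text
17.475 [ 0.3959 -0.0982  0.2488] -3.082 [ 0.001 -0.001 -1.   ] [ 0.23  0.08 -0.92] -0.00041483792040933614 0.0 [-0.42  0.05 -0.5   1.03 -0.   -0.48]
```

View pics/c6.png

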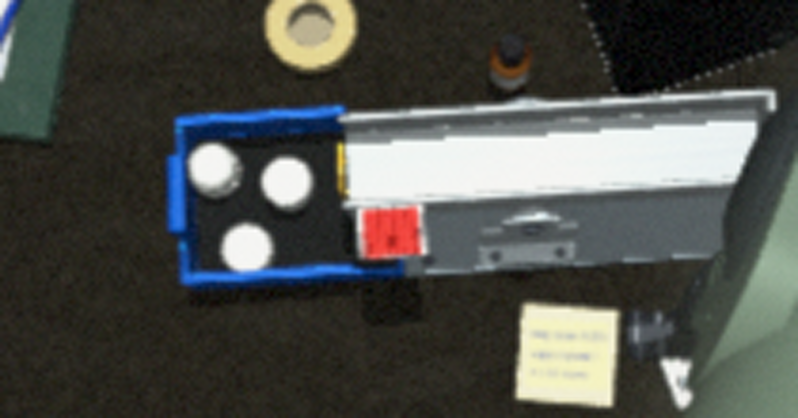

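The three pots are in the box at (214,168), (287,182) and (246,247). The box is flush with the plate at (405,274), the trough is level and the bystanders haven't moved. Handing in.

```bash
python3 -c "
from h import *
print(manip.job_done())"
```

```text
the job is handed in; nothing more can be done
None
```

I handed the job in at about 17.5 s: the box is square against the foot plate with all three pots in it, the trough is back level, and the highest force reading while pressing was 13.5 N; the judge gave no verdict back.

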